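# Unpile the glass shop's display pieces and set up the display

### The job

Take apart the pile of display pieces and set each on its own place. Put the amber glass paperweight in the rimmed wooden dish, the lidded bead jar in the middle of the round cork coaster, the dark wooden box in the middle of the rectangular slate with its long side along the slate's, and the emptied stacking frame on the matching base frame, all four corner posts fully home in their sockets. Keep every piece upright, set it down rather than dropping it, and do not disturb the glass cat or the paddle.

Things in the scene. Friction and masses are not known exactly. Their poses are not given: they have to be found in the camera images.
- paperweight_center (a point): Amber glass paperweight, the top of the pile at the start: upright cylinder 44 mm in diameter, 42 mm tall, straight sides up to 30 mm, rounded above. The point is its centre, 21 mm above its underside; z is up. It stands on the jar's lid. About 0.12 kg.
- jar_center (a point): Bead jar, second in the pile: clear glass body 58 mm in diameter with a flat aluminium screw lid 60 mm in diameter (the top 14 mm), closed, 44 mm tall overall. The point is its centre, 22 mm above its underside; z is up. It stands on the wooden box. About 0.16 kg.
- box_center (a point): Dark wooden jewellery box, closed and solid to handle, third in the pile: 112 mm long (its x), 56 mm wide (its y), 36 mm tall. The point is its centre, 18 mm above its underside; z is up. It lies on the stacking frame, its length roughly along the frame's. About 0.15 kg.
- frame_slat (a point): Stacking frame, bottom of the pile, on its own 4 posts: rim 170 (x) by 146 mm (y), 60 tall, deck the top 12 mm. Middle slat 18 wide along x, 50 mm clear each side; cross slats at x = +-50. Point: centre of the middle slat, 54 mm above the feet; pinch it across y. Posts 10 mm thick at x +-78, y +-66, feet tapered 5 mm. Same turned half round. 0.35 kg.
- dish: Place of the paperweight: fixed round wooden dish, 84 mm in diameter, floor 5 mm above the bench, low rim 9 mm above the bench with about 66 mm clear inside. Origin at the centre of its underside, on the bench.
- coaster: Place of the jar: fixed flat round cork coaster without a rim, 100 mm in diameter, 6 mm thick. Origin at the centre of its underside, on the bench.
- slate: Place of the box: fixed flat dark rectangular slate, 146 mm (its x) by 88 mm (its y), 6 mm thick. Origin at the centre of its underside, on the bench.
- base: Place of the stacking frame: fixed aluminium base frame, 180 mm (x) by 156 mm (y), open in the middle, rails 14 mm high. Four square sockets 16 mm wide inside at x +-78, y +-66, mouths 28 mm and floors 8 mm above the bench; posts home, the frame's feet stand on the floors. Same turned half round. Origin: centre of its underside, on the bench.
- cat: Bystander, leave alone: small loose amber glass cat, 75 mm long, about 66 mm tall, on the far side of the bench. Origin under its middle.
- paddle: Bystander, leave alone: loose dark shaping paddle with a wooden handle, 190 mm long (its x), 55 mm wide, 22 mm high, lying at the right far side. Origin under its middle.

How it is judged:
By the outcome, as a careful person would: the job done as asked, in the order asked, and still so for the second after the job is handed in, with the robot touching nothing.
It also fails if it takes over 128 s, if anything falls off the work surface, if the arm or the gripper's body presses on something with over 40 N, if the wrist force passes 120 N, or if a joint passes its speed limit or range.

### The arm

A 7-joint arm with a two-finger parallel gripper is mounted at the origin on the work surface. World frame = base frame: x ahead of the robot, y to its left, z up, the work surface at z = 0. Lengths are in m, angles in rad, forces in N, time in s.
With the tool pointing down it reaches from about 0.4 to 0.85 m from the base axis. Payload 10.4 kg.
Tool frame: the origin (TCP) lies between the finger pads; the fingertips stand r.nose_length ahead of it and the grasp point (between the pads) lies 6 mm ahead of it (r.nose_length is the distance from the TCP to the fingertips, in m); z points along the fingers, x is the direction in which the jaws open and shut, and the axes are right-handed (so a half turn about z gives the same grasp; the last joint's range is limited). The gripper opens to 87 mm and grips with 3 to 60 N. Pads are 19 mm wide; open, the fingers measure 117 mm over their backs; the gripper's body (75 mm by 190 mm) begins 51 mm behind the grasp point.
Start: joints at [1.224, 0.332, -0.065, 1.46, 0.022, 1.35, -0.088], TCP at [0.199, -0.593, 0.248] pointing down, gripper open.
Joint ranges: [-2.6, 2.6], [-0.5, 2.12], [-1.47, 1.34], [0.16, 2.42], [-1.27, 4.41], [0.06, 2.06], [-2.6, 2.6]. Speed limits (rad/s): [2.22, 2.22, 2.79, 2.79, 3.14, 3.14, 3.14].

### API

Orientations are given as a unit quaternion [x, y, z, w].
In Python, from bench import r gives the robot as it stands. The module is installed in compiled form; this text tells all that it offers.
- The arm moves only by the shell command python3 -m creep 'ROWS' [OPENING] [FORCE]. ROWS is JSON, a list of rows, each an object of numbers: "x", "y", "z": the shift along the world's x, y, z in m; "spin": the turn about the world's z in degrees. In form: [{"x": .., "y": .., "z": .., "spin": ..}, ...]. A call has 1 to 12 rows; each row is the pose to reach, as a shift and turn from the pose commanded when the call began; what a row does not reach only later rows make up. A row lasts 1/8 s, in which the tool goes at most 62.5 mm and 10.7 degrees, less where a joint would pass 70% of its speed; a pose out of reach is approached as far as the arm can. A call with a gripper value outside its range is refused whole. OPENING is the finger opening in m, from 0 to 0.087, set as the call begins (- or left out, the last holds). The fingers move at their own pace and stop on an object; FORCE is the grip in N (left out, the last holds). Time passes only in rows, so rows that repeat a pose let the fingers close. It gives the time, the measured TCP pose, the force and the opening at its end, in the units of the state.
- r.read_state(): the state, without advancing time (a new reading comes with each control period).
- r.camera(name): name is "scene" or "top" or "wrist"; returns a dict with "pixels" (400x640x3 uint8, blue, green, red), "z_map" (400x640 float32, m along the optical axis (not along the pixel's ray), 0 where there is no reading), "K" (3x3 intrinsics, pixels), "R" (3x3) and "t" (3): a world point X has camera coordinates R X + t. Camera axes: x right, y down, z forward; pixel columns grow to the right and rows downward; lengths in m; the calibration is good to about 2 mm. The wrist camera is an equidistant fisheye: a pixel r from the principal point sees the ray r / f radians off the axis. A picture is of the moment at which its call begins.
- r.close_job(): hands the job in, once; it reports no verdict.
The state is a dict: "time": time; "joint_positions": joint angles; "joint_vel": joint speeds; "joint_torque": joint torques, N m; "ee_pos": TCP position; "eef_rot": TCP orientation; "ft_force": force on the tool from outside, world axes, zero at the start; "torque": the same for the moment, N m; "width": finger opening in m.
Only numpy, scipy, OpenCV 4.12 (cv2) and the standard library are available. Lean on these libraries where they do the work, as an engineer would, in place of code of your own. Each camera call takes 0.05 s, during which the arm holds its last target. There are 200 camera calls.

## Working session

There is one attempt and no reset: what is moved stays moved. The work goes in short steps, Python scripts to look and compute and a shell command to move; the robot and the scene stay as the last step left them, time stands still between calls to the robot, and variables do not carry over. Pictures are saved under pics/ and viewed, about 12 in all and at most 16, crops included, and the job is handed in when it is done.

```bash
mkdir -p pics
cat > h.py <<'E'
import numpy as np, cv2
from bench import r
def world(c):
    K,R,t=np.array(c["K"]),np.array(c["R"]),np.array(c["t"])
    z=c["z_map"]; v,u=np.indices(z.shape)
    p=np.stack([(u-K[0,2])/K[0,0]*z,(v-K[1,2])/K[1,1]*z,z],-1)
    w=(p-t)@R
    w[z==0]=np.nan
    return w
E
python3 - <<'E'
from h import *
s=r.read_state(); print({k:np.round(v,3).tolist() for k,v in s.items()}, r.nose_length)
for n in ("top","scene"):
    c=r.camera(n); cv2.imwrite(f"pics/{n}0.png",c["pixels"]); np.savez(f"{n}0.npz",**c); print(n,c["K"],c["R"],c["t"])
E
```

```text
{'time': 0.0, 'joint_positions': [1.224, 0.333, -0.065, 1.461, 0.022, 1.35, -0.089], 'joint_vel': [0.001, -0.002, -0.002, 0.001, 0.0, 0.001, 0.002], 'joint_torque': [0.001, -62.327, 0.025, -38.99, -0.061, 0.04, 0.0], 'ee_pos': [0.199, -0.592, 0.247], 'eef_rot': [0.812, -0.584, -0.001, -0.0], 'ft_force': [-0.223, -0.053, 0.104], 'torque': [0.009, -0.013, 0.014], 'width': 0.087} 0.025
top [[457.96922888   0.         321.69343609]
 [  0.         457.96922888 195.50042286]
 [  0.           0.           1.        ]] [[-0.01563419 -0.9998753   0.00222621]
 [-0.99169684  0.015222   -0.12769366]
 [ 0.12764385 -0.00420412 -0.99181116]] [-0.00605517  0.61839258  1.25302552]
scene [[453.28984086   0.         318.54128829]
 [  0.         453.28984086 199.92266401]
 [  0.           0.           1.        ]] [[ 0.01379611  0.99985946  0.00952508]
 [ 0.78553645 -0.00494396 -0.61879564]
 [-0.61866158  0.01601927 -0.78549426]] [-0.01184658 -0.41344834  1.65753289]
```

View pics/top0.png

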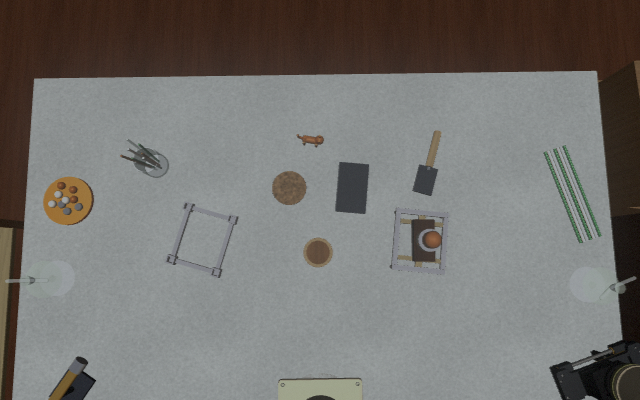

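View pics/scene0.png

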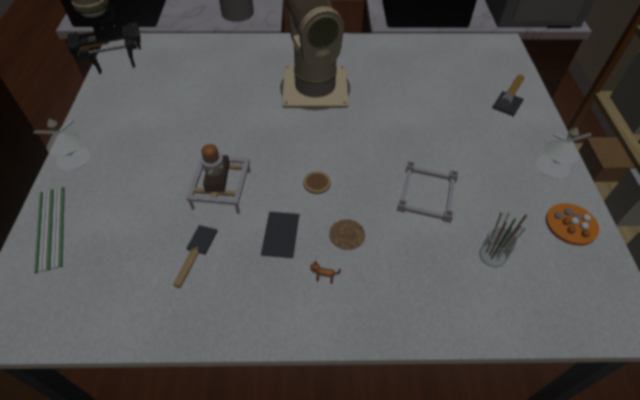

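The top view shows the pile at (420,240), dish at (318,252), coaster at (289,188), slate at (352,188), base at (203,240), cat at (310,140) and paddle at (428,165). The scene view agrees.

```bash
cat >> h.py <<'E'
def ray(c,uv,h):
    "pixels (N,2) -> world on plane z=h (pinhole cams)"
    K,R,t=np.array(c["K"]),np.array(c["R"]),np.array(c["t"])
    uv=np.atleast_2d(uv).astype(float); d=np.c_[(uv-K[:2,2])/[K[0,0],K[1,1]],np.ones(len(uv))]@R
    o=-R.T@t; return o+d*((h-o[2])/d[:,2])[:,None]
def blob(c,box,h,mask):
    u0,v0,u1,v1=box; m=np.zeros(mask.shape,np.uint8); m[v0:v1,u0:u1]=mask[v0:v1,u0:u1]
    n,l,s,_=cv2.connectedComponentsWithStats(m); k=1+np.argmax(s[1:,4]); m=(l==k).astype(np.uint8)
    cs,_=cv2.findContours(m,cv2.RETR_EXTERNAL,cv2.CHAIN_APPROX_NONE)
    ct=max(cs,key=len)[:,0,:]; P=ray(c,ct,h)[:,:2]*1000
    v,u=np.nonzero(m); cen=ray(c,np.c_[u,v],h)[:,:2].mean(0)*1000
    return cen,cv2.minAreaRect(P.astype(np.float32)),P
E
python3 - <<'E'
from h import *
c=dict(np.load("top0.npz")); w=world(c); px=c["pixels"].astype(int); hsv=cv2.cvtColor(c["pixels"],cv2.COLOR_BGR2HSV)
bg=np.median(px[270:300,350:380].reshape(-1,3),0); print("bg",bg, "benchz",np.nanmedian(w[270:300,350:380,2]))
d=np.abs(px-cv2.GaussianBlur(px.astype(np.float32),(0,0),60)).max(2)
m=((np.abs(px-bg).max(2)>28)).astype(np.uint8)
for n,b,h in (("dish",(298,230,340,275),.009),("coaster",(265,165,312,212),.006),("slate",(328,155,376,220),.006),("base",(160,195,245,285),.02),("cat",(290,128,328,152),.03),("paddle",(405,125,445,200),.01)):
    cen,rect,P=blob(c,b,h,m); print(n,np.round(cen,1),np.round(rect[0],1),np.round(rect[1],1),round(rect[2],1),"h",np.round(np.nanmax(w[b[1]:b[3],b[0]:b[2],2]),3))
reg=np.s_[195:285,380:460]; z=w[reg][...,2]
for lo,hi,n in ((.16,.2,"pw"),(.13,.155,"jar"),(.085,.105,"box"),(.045,.07,"frame")):
    mm=(z>lo)&(z<hi); q=w[reg][mm]; 
    if len(q): 
        rc=cv2.minAreaRect((q[:,:2]*1000).astype(np.float32)); print(n,len(q),np.round(np.median(q,0),4),np.round(rc[0],1),np.round(rc[1],1),round(rc[2],1),np.round(np.percentile(q[:,2],[5,95]),3))
big=cv2.resize(c["pixels"][190:290,380:460],None,fx=6,fy=6,interpolation=cv2.INTER_CUBIC); cv2.imwrite("pics/pile.png",big)
E
```

```text
bg [145. 145. 141.] benchz -0.000151500014919904
dish [460.2  -1.6] [460.5  -1.3] [82.5 79.1] 89.1 h 0.016
coaster [647.2  79.6] [647.6  78.8] [98.8 96.8] 89.1 h 0.012
slate [ 644.9 -103.5] [ 645.6 -103.6] [ 89.8 148.1] 84.5 h 0.014
base [503.4 387. ] [519.2 384. ] [ 34.2 178.4] 72.8 h 0.034
cat [783.   11.9] [779.9  17.5] [78.8 36. ] 86.5 h 0.07
paddle [ 695.  -325.5] [ 717.5 -331.6] [ 57.4 194.8] 73.5 h 0.027
pw 250 [ 0.4868 -0.288   0.1778] [ 486.8 -290.5] [42.2 42.8] 14.8 [0.167 0.183]
jar 177 [ 0.481  -0.2755  0.1397] [ 485.6 -288.3] [58.8 53.9] 23.5 [0.135 0.148]
box 557 [ 0.4902 -0.2784  0.0953] [ 487.7 -286.3] [ 57.3 112.6] 88.7 [0.09 0.1 ]
frame 1413 [ 0.4846 -0.2779  0.0593] [ 487.2 -283.3] [147.6 170.2] 83.3 [0.054 0.064]
```

View pics/pile.png

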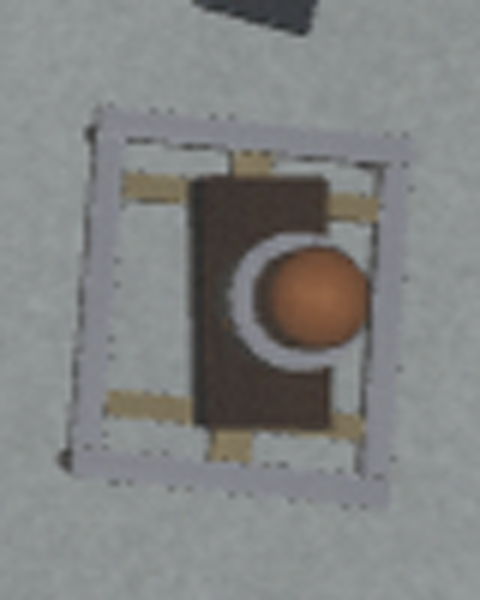

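The crop shows the pile clearly: the frame is yawed about -7°, the box about -1°, and the jar and ball sit toward -y. The sizes all match (42, 59, 57x112 and 147x170 mm). Moving over the paperweight.

```bash
cat >> h.py <<'E'
def wworld(c):
    "wrist fisheye z_map -> world"
    K,R,t=np.array(c["K"]),np.array(c["R"]),np.array(c["t"]); z=c["z_map"]; v,u=np.indices(z.shape)
    return (wrays(c,np.c_[u.ravel(),v.ravel()]).reshape(*z.shape,3)*np.where(z==0,np.nan,z)[...,None]-t)@R
def wrays(c,uv):
    K=np.array(c["K"]); q=(np.asarray(uv,float)-K[:2,2])/K[0,0]; th=np.linalg.norm(q,axis=1); th=np.maximum(th,1e-9)
    return np.c_[q/th[:,None]*np.tan(np.minimum(th,1.5))[:,None],np.ones(len(q))]
def wray(c,uv,h):
    R,t=np.array(c["R"]),np.array(c["t"]); d=wrays(c,uv)@R; o=-R.T@t; return o+d*((h-o[2])/d[:,2])[:,None]
def top(w,lo,hi,xy=None,rad=.2):
    q=w[np.isfinite(w[...,2])&(w[...,2]>lo)&(w[...,2]<hi)]
    if xy is not None: q=q[np.linalg.norm(q[:,:2]-xy,axis=1)<rad]
    rc=cv2.minAreaRect((q[:,:2]*1000).astype(np.float32)); ec=cv2.minEnclosingCircle((q[:,:2]*1000).astype(np.float32))
    print(len(q),"med",np.round(np.median(q,0)*1000,1),"rect",np.round(rc[0],1),np.round(rc[1],1),round(rc[2],1),"circ",np.round(ec[0],1),round(ec[1],1)); return q
def st():
    s=r.read_state(); q=s["eef_rot"]; print("t %.2f"%s["time"],"tcp",np.round(np.array(s["ee_pos"])*1000,1),"jaw %.1f"%np.degrees(np.arctan2(2*(q[0]*q[1]+q[2]*q[3]),q[0]**2-q[1]**2-q[2]**2+q[3]**2)),"F",np.round(s["ft_force"],1),"w %.4f"%s["width"],"j",np.round(s["joint_positions"],2))
E
python3 -m creep '[{"x":0.02,"y":0.02,"z":0.02,"spin":8},{"x":0.06,"y":0.06,"z":0.04,"spin":18},{"x":0.1,"y":0.1,"z":0.05,"spin":28},{"x":0.14,"y":0.14,"z":0.05,"spin":38},{"x":0.18,"y":0.18,"z":0.05,"spin":48},{"x":0.22,"y":0.22,"z":0.05,"spin":58},{"x":0.25,"y":0.26,"z":0.05,"spin":68},{"x":0.275,"y":0.285,"z":0.05,"spin":78},{"x":0.285,"y":0.298,"z":0.05,"spin":88},{"x":0.288,"y":0.302,"z":0.05,"spin":98},{"x":0.288,"y":0.302,"z":0.05,"spin":100},{"x":0.288,"y":0.302,"z":0.05,"spin":100}]'
python3 - <<'E'
from h import *
st(); c=r.camera("wrist"); print(c["K"],c["R"],c["t"]); cv2.imwrite("pics/w1.png",c["pixels"]); w=wworld(c); np.savez("w1.npz",**c)
xy=np.array([.487,-.288])
top(w,.165,.19,xy,.06);top(w,.132,.148,xy,.06);top(w,.088,.104,xy,.1);top(w,.052,.068,xy,.15)
E
```

```text
time: 1.6
ee_pos: [0.4865, -0.291, 0.2974]
eef_rot: [0.97, 0.245, -0.0, -0.0]
ft_force: [1.0, -0.3, 0.6]
width: 0.0869
t 1.60 tcp [ 486.5 -291.   297.4] jaw 28.3 F [ 1.  -0.3  0.6] w 0.0869 j [ 0.89  0.22 -0.5   1.52  0.11  1.43  0.87]
[[309.70691629   0.         316.32894839]
 [  0.         309.70691629 199.92574044]
 [  0.           0.           1.        ]] [[ 8.79576659e-01  4.75756671e-01  7.00703323e-04]
 [ 4.59425898e-01 -8.49765141e-01  2.58509285e-01]
 [ 1.23582950e-01 -2.27056812e-01 -9.66008519e-01]] [-0.29049607 -0.51457371  0.31302127]
1872 med [ 486.7 -285.3  179.6] rect [ 488.4 -287.3] [42.7 42.8] 27.4 circ [ 488.4 -288.4] 22.4
938 med [ 475.3 -271.3  140.8] rect [ 485.7 -283. ] [59.3 49.7] 31.2 circ [ 487.9 -287.4] 30.2
2571 med [ 465.  -274.5   96.8] rect [ 489.4 -283.3] [ 57.  112.7] 88.7 circ [ 488.9 -282.6] 60.8
6306 med [ 478.6 -269.    60.8] rect [ 488.6 -280.6] [146.9 171. ] 83.4 circ [ 488.1 -280.5] 110.3
```

View pics/w1.png

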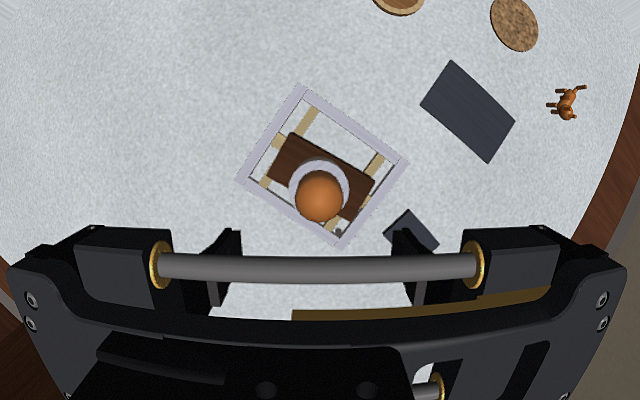

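The wrist view shows the pile at (320,180), with sizes again as given. The two cameras agree to about 3 mm, so I'll use the mean. Descending on the paperweight.

```bash
python3 -m creep '[{"x":0.001,"y":0.002,"z":-0.02},{"x":0.001,"y":0.002,"z":-0.05},{"x":0.001,"y":0.002,"z":-0.08},{"x":0.001,"y":0.002,"z":-0.105},{"x":0.001,"y":0.002,"z":-0.12},{"x":0.001,"y":0.002,"z":-0.126},{"x":0.001,"y":0.002,"z":-0.126},{"x":0.001,"y":0.002,"z":-0.126}]' 0.087
python3 -m creep '[{"z":0},{"z":0},{"z":0},{"z":0},{"z":0},{"z":0},{"z":0},{"z":0}]' 0.036 15
python3 -c "from h import *; st()"
```

```text
t 1.65 tcp [ 486.5 -291.   297.4] jaw 28.3 F [ 0.5 -1.  -0.5] w 0.0866 j [ 0.89  0.22 -0.5   1.52  0.11  1.43  0.87]invalid input at $[0]: expected keys x, y, z, spin
invalid input at $[0]: expected keys x, y, z, spin
```

All four keys are needed.

```bash
python3 -m creep '[{"x":0.001,"y":0.002,"z":-0.02,"spin":0},{"x":0.001,"y":0.002,"z":-0.05,"spin":0},{"x":0.001,"y":0.002,"z":-0.08,"spin":0},{"x":0.001,"y":0.002,"z":-0.105,"spin":0},{"x":0.001,"y":0.002,"z":-0.12,"spin":0},{"x":0.001,"y":0.002,"z":-0.126,"spin":0},{"x":0.001,"y":0.002,"z":-0.126,"spin":0},{"x":0.001,"y":0.002,"z":-0.126,"spin":0}]' 0.087
python3 -m creep '[{"x":0,"y":0,"z":0,"spin":0},{"x":0,"y":0,"z":0,"spin":0},{"x":0,"y":0,"z":0,"spin":0},{"x":0,"y":0,"z":0,"spin":0},{"x":0,"y":0,"z":0,"spin":0},{"x":0,"y":0,"z":0,"spin":0},{"x":0,"y":0,"z":0,"spin":0},{"x":0,"y":0,"z":0,"spin":0}]' 0.036 15
python3 -c "from h import *; st()"
```

```text
time: 2.65
ee_pos: [0.4883, -0.2888, 0.1725]
eef_rot: [0.969, 0.246, 0.001, 0.0]
ft_force: [0.7, -0.4, 0.5]
width: 0.0871
time: 3.65
ee_pos: [0.4879, -0.2885, 0.1716]
eef_rot: [0.969, 0.247, 0.0, -0.0]
ft_force: [-0.5, -0.2, 0.1]
width: 0.0434
t 3.65 tcp [ 487.9 -288.5  171.6] jaw 28.6 F [-0.5 -0.2  0.1] w 0.0434 j [ 0.88  0.3  -0.5   1.69  0.15  1.18  0.84]
```

```bash
python3 -m creep '[{"x":0,"y":0,"z":0.01,"spin":0},{"x":0,"y":0,"z":0.03,"spin":0},{"x":0,"y":0.01,"z":0.045,"spin":3},{"x":-0.005,"y":0.04,"z":0.05,"spin":8},{"x":-0.01,"y":0.08,"z":0.05,"spin":15},{"x":-0.015,"y":0.12,"z":0.04,"spin":22},{"x":-0.02,"y":0.16,"z":0.01,"spin":29},{"x":-0.025,"y":0.2,"z":-0.02,"spin":36},{"x":-0.028,"y":0.24,"z":-0.04,"spin":43},{"x":-0.028,"y":0.27,"z":-0.06,"spin":50},{"x":-0.028,"y":0.284,"z":-0.075,"spin":55},{"x":-0.028,"y":0.287,"z":-0.09,"spin":56}]'
python3 -m creep '[{"x":0,"y":0,"z":-0.01,"spin":0},{"x":0,"y":0,"z":-0.02,"spin":0},{"x":0,"y":0,"z":-0.028,"spin":0},{"x":0,"y":0,"z":-0.033,"spin":0},{"x":0,"y":0,"z":-0.035,"spin":0},{"x":0,"y":0,"z":-0.035,"spin":0}]'
python3 - <<'E'
from h import *
st(); c=r.camera("wrist"); cv2.imwrite("pics/w2.png",c["pixels"][:,100:540])
E
```

```text
time: 5.15
ee_pos: [0.4603, -0.0015, 0.0812]
eef_rot: [0.74, 0.673, 0.0, 0.0]
ft_force: [-0.7, -0.3, -0.6]
width: 0.0433
time: 5.9
ee_pos: [0.46, -0.0015, 0.0466]
eef_rot: [0.74, 0.673, 0.0, 0.0]
ft_force: [-0.4, 0.0, -2.1]
width: 0.0436
t 5.90 tcp [460.   -1.5  46.6] jaw 84.5 F [-0.4  0.  -2.1] w 0.0436 j [ 0.61  0.29 -0.77  2.06  0.26  0.89  1.17]
```

View pics/w2.png

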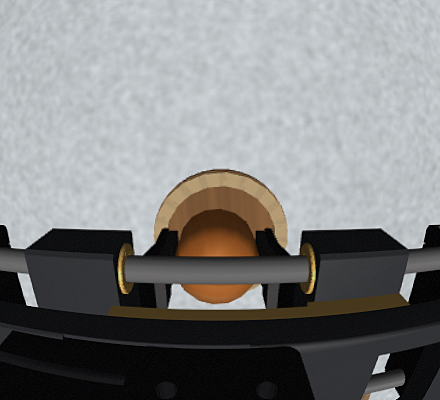

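The wrist view shows the paperweight between the fingers at (218,255), inside the dish outline (220,235). Setting it down.

```bash
python3 -m creep '[{"x":0,"y":0,"z":-0.005,"spin":0},{"x":0,"y":0,"z":-0.008,"spin":0},{"x":0,"y":0,"z":-0.009,"spin":0},{"x":0,"y":0,"z":-0.0095,"spin":0},{"x":0,"y":0,"z":-0.0095,"spin":0}]'
python3 -m creep '[{"x":0,"y":0,"z":-0.0005,"spin":0},{"x":0,"y":0,"z":-0.0005,"spin":0}]'
python3 -m creep '[{"x":0,"y":0,"z":-0.0005,"spin":0},{"x":0,"y":0,"z":-0.0005,"spin":0}]'
```

```text
time: 6.58
ee_pos: [0.4599, -0.0015, 0.0371]
eef_rot: [0.74, 0.673, 0.0, -0.0]
ft_force: [-0.8, 0.9, -0.5]
width: 0.0434
time: 6.82
ee_pos: [0.46, -0.0015, 0.0366]
eef_rot: [0.74, 0.673, 0.0, 0.0]
ft_force: [0.7, -0.4, -0.8]
width: 0.0436
time: 7.08
ee_pos: [0.46, -0.0015, 0.0366]
eef_rot: [0.74, 0.673, -0.0, 0.0]
ft_force: [-3.9, -1.0, 8.7]
width: 0.0436
```

Contact. Release, rise and go back over the pile.

```bash
python3 -m creep '[{"x":0,"y":0,"z":0,"spin":0},{"x":0,"y":0,"z":0,"spin":0},{"x":0,"y":0,"z":0,"spin":0},{"x":0,"y":0,"z":0.01,"spin":0},{"x":0,"y":0,"z":0.03,"spin":0},{"x":0,"y":0,"z":0.06,"spin":0}]' 0.06
python3 -m creep '[{"x":0,"y":-0.02,"z":0.05,"spin":0},{"x":0.005,"y":-0.06,"z":0.1,"spin":0},{"x":0.01,"y":-0.11,"z":0.14,"spin":0},{"x":0.02,"y":-0.16,"z":0.16,"spin":0},{"x":0.025,"y":-0.21,"z":0.16,"spin":0},{"x":0.028,"y":-0.25,"z":0.16,"spin":0},{"x":0.028,"y":-0.275,"z":0.16,"spin":0},{"x":0.028,"y":-0.285,"z":0.16,"spin":0},{"x":0.028,"y":-0.285,"z":0.16,"spin":0},{"x":0.028,"y":-0.285,"z":0.16,"spin":0}]' 0.087
python3 - <<'E'
from h import *
st(); c=r.camera("wrist"); cv2.imwrite("pics/w3.png",c["pixels"]); w=wworld(c); np.savez("w3.npz",**c)
xy=np.array([.487,-.288])
top(w,.132,.148,xy,.06);top(w,.088,.104,xy,.1);top(w,.052,.068,xy,.15)
c=r.camera("top"); w=world(c); np.savez("top1.npz",**c); top(w,.135,.148,xy,.06); top(w,.088,.104,xy,.1)
top(w,.025,.055,np.array([.460,-.0015]),.05)
E
```

```text
time: 7.82
ee_pos: [0.4595, -0.0014, 0.0968]
eef_rot: [0.74, 0.673, -0.0, -0.001]
ft_force: [0.4, -0.8, 0.3]
width: 0.0599
time: 9.07
ee_pos: [0.4883, -0.2849, 0.2564]
eef_rot: [0.739, 0.674, 0.0, -0.0]
ft_force: [0.4, 1.0, 0.4]
width: 0.0869
t 9.07 tcp [ 488.3 -284.9  256.4] jaw 84.7 F [0.4 1.  0.4] w 0.0869 j [ 0.97  0.25 -0.61  1.58  0.15  1.35  1.82]
3726 med [ 486.3 -287.4  140.9] rect [ 487.7 -287.7] [59.8 58.6] 0.5 circ [ 487.9 -287.9] 30.5
2692 med [ 455.4 -279.3   96.9] rect [ 489.  -283.7] [ 56.8 112.4] 88.5 circ [ 488.8 -283.2] 61.7
7834 med [ 469.7 -274.4   60.9] rect [ 488.6 -280.4] [147.  170.9] 83.4 circ [ 488.5 -280.7] 111.1
182 med [ 494.6 -296.   139.5] rect [ 485.5 -297. ] [32.  57.3] 86.2 circ [ 485.8 -291.5] 29.7
227 med [ 445.2 -290.9   95.5] rect [ 487.9 -286.7] [ 54.1 112.7] 86.8 circ [ 487.7 -287.8] 60.8
187 med [460.   -3.1  42.4] rect [460.2  -2.9] [39.  38.9] 89.2 circ [459.8  -3.9] 21.4
```

```bash
python3 -m creep '[{"x":0,"y":-0.0035,"z":-0.02,"spin":0},{"x":0,"y":-0.0035,"z":-0.05,"spin":0},{"x":0,"y":-0.0035,"z":-0.08,"spin":0},{"x":0,"y":-0.0035,"z":-0.105,"spin":0},{"x":0,"y":-0.0035,"z":-0.116,"spin":0},{"x":0,"y":-0.0035,"z":-0.12,"spin":0},{"x":0,"y":-0.0035,"z":-0.12,"spin":0}]'
python3 -m creep '[{"x":0,"y":0,"z":0,"spin":0},{"x":0,"y":0,"z":0,"spin":0},{"x":0,"y":0,"z":0,"spin":0},{"x":0,"y":0,"z":0,"spin":0},{"x":0,"y":0,"z":0,"spin":0},{"x":0,"y":0,"z":0,"spin":0}]' 0.05 18
python3 -m creep '[{"x":0,"y":0,"z":0.01,"spin":0},{"x":0,"y":0,"z":0.03,"spin":0},{"x":0,"y":0,"z":0.06,"spin":0},{"x":0,"y":0,"z":0.07,"spin":0},{"x":0,"y":0,"z":0.07,"spin":0}]'
python3 - <<'E'
from h import *
st(); w=world(r.camera("top")); xy=np.array([.487,-.288]); top(w,.09,.104,xy,.1)
E
```

```text
time: 10.05
ee_pos: [0.4883, -0.29, 0.1368]
eef_rot: [0.74, 0.673, 0.0, 0.0]
ft_force: [-0.6, 0.4, 0.1]
width: 0.0868
time: 10.8
ee_pos: [0.488, -0.2898, 0.1362]
eef_rot: [0.74, 0.673, 0.0, -0.0]
ft_force: [-0.8, 2.0, 2.5]
width: 0.0582
time: 11.42
ee_pos: [0.4881, -0.2903, 0.2068]
eef_rot: [0.74, 0.673, 0.0, 0.001]
ft_force: [-0.1, -0.0, -1.9]
width: 0.0586
t 11.43 tcp [ 488.1 -290.3  206.8] jaw 84.5 F [-0.1 -0.  -1.9] w 0.0586 j [ 0.97  0.29 -0.6   1.65  0.17  1.26  1.8 ]
206 med [ 445.  -288.7   95.7] rect [ 487.8 -285.9] [ 53.9 112.2] 88.2 circ [ 487.6 -287.6] 60.8
```

```bash
python3 -m creep '[{"x":0.005,"y":0.01,"z":0,"spin":0},{"x":0.02,"y":0.04,"z":0,"spin":0},{"x":0.035,"y":0.08,"z":0,"spin":0},{"x":0.055,"y":0.125,"z":0,"spin":0},{"x":0.075,"y":0.17,"z":0,"spin":0},{"x":0.095,"y":0.215,"z":0,"spin":0},{"x":0.115,"y":0.26,"z":-0.01,"spin":0},{"x":0.133,"y":0.3,"z":-0.03,"spin":0},{"x":0.145,"y":0.335,"z":-0.05,"spin":0},{"x":0.154,"y":0.358,"z":-0.07,"spin":0},{"x":0.159,"y":0.368,"z":-0.085,"spin":0},{"x":0.159,"y":0.37,"z":-0.1,"spin":0}]'
python3 -m creep '[{"x":0,"y":0,"z":-0.015,"spin":0},{"x":0,"y":0,"z":-0.025,"spin":0},{"x":0,"y":0,"z":-0.03,"spin":0},{"x":0,"y":0,"z":-0.03,"spin":0}]'
python3 - <<'E'
from h import *
st(); c=r.camera("wrist"); cv2.imwrite("pics/w4.png",c["pixels"][:,100:540]); np.savez("w4.npz",**c)
hsv=cv2.cvtColor(c["pixels"],cv2.COLOR_BGR2HSV); m=((hsv[...,1]>70)&(hsv[...,2]>40)).astype(np.uint8); m[250:]=0
v,u=np.nonzero(m); P=wray(c,np.c_[u,v],.006); k=np.linalg.norm(P[:,:2]-[.647,.08],axis=1)<.065; P=P[k]
hull=cv2.convexHull((P[:,:2]*1000).astype(np.float32))[:,0]
from scipy.optimize import least_squares
f=lambda p:np.maximum(-8,np.hypot(hull[:,0]-p[0],hull[:,1]-p[1])-50)
far=hull[hull[:,0]>650]; f=lambda p:np.hypot(far[:,0]-p[0],far[:,1]-p[1])-50
s=least_squares(f,[647,80],loss="soft_l1"); print(s.x,np.round(s.fun,1))
E
```

```text
time: 12.98
ee_pos: [0.6467, 0.0805, 0.105]
eef_rot: [0.74, 0.673, -0.0, -0.0]
ft_force: [0.2, 0.3, -1.0]
width: 0.0584
time: 13.48
ee_pos: [0.6469, 0.0796, 0.0761]
eef_rot: [0.74, 0.673, -0.0, -0.0]
ft_force: [-0.3, -0.1, -2.0]
width: 0.0585
t 13.47 tcp [646.9  79.6  76.1] jaw 84.5 F [-0.3 -0.1 -2. ] w 0.0585 j [ 0.3   0.63 -0.68  1.53  0.42  1.13  1.01]
[634.30908121  87.34923528] [  0.6   0.6   0.2   3.7  -0.9 -10.6]
```

View pics/w4.png

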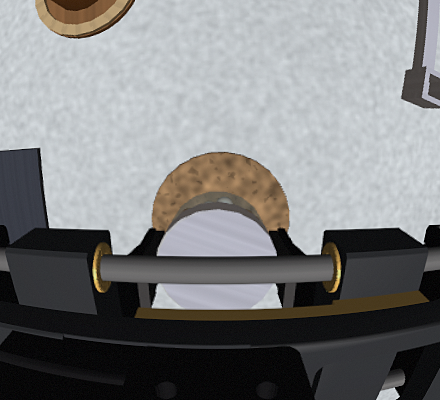

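The jar (217,255) sits over the coaster (arc centre column about 220). My quick fit used the hidden half of the coaster, so I'll redo it on the visible arc.

Run:
```python
from h import *
from scipy.optimize import least_squares
c=dict(np.load("w4.npz")); hsv=cv2.cvtColor(c["pixels"],cv2.COLOR_BGR2HSV); m=(hsv[...,1]>50).astype(np.uint8)
uv=[]
for col in range(258,386,2):
    k=np.nonzero(m[140:225,col])[0]
    if len(k): uv.append((col,140+k[0]))
P=wray(c,uv,.006)[:,:2]*1000
s=least_squares(lambda p:np.hypot(P[:,0]-p[0],P[:,1]-p[1])-50,[647,80],loss="soft_l1"); print(s.x,np.abs(s.fun).mean(),len(uv))
```

```text
[649.71261029  83.26557773] 0.24538534600333306 64
```

```bash
python3 -m creep '[{"x":0.001,"y":0.0015,"z":-0.01,"spin":0},{"x":0.001,"y":0.0015,"z":-0.02,"spin":0},{"x":0.001,"y":0.0015,"z":-0.026,"spin":0},{"x":0.001,"y":0.0015,"z":-0.0285,"spin":0},{"x":0.001,"y":0.0015,"z":-0.0295,"spin":0},{"x":0.001,"y":0.0015,"z":-0.0295,"spin":0}]'
python3 -m creep '[{"x":0,"y":0,"z":-0.0005,"spin":0},{"x":0,"y":0,"z":-0.0005,"spin":0}]'
python3 -m creep '[{"x":0,"y":0,"z":-0.0005,"spin":0},{"x":0,"y":0,"z":-0.0005,"spin":0}]'
```

```text
time: 14.28
ee_pos: [0.648, 0.0815, 0.0468]
eef_rot: [0.74, 0.673, 0.0, 0.0]
ft_force: [0.0, 0.7, -2.8]
width: 0.0586
time: 14.52
ee_pos: [0.6481, 0.0815, 0.0465]
eef_rot: [0.74, 0.673, 0.0, 0.0]
ft_force: [-0.2, 0.1, 0.8]
width: 0.0585
time: 14.78
ee_pos: [0.6482, 0.0815, 0.0464]
eef_rot: [0.74, 0.673, 0.0, 0.0]
ft_force: [-2.8, -1.3, 5.8]
width: 0.0587
```

```bash
python3 -m creep '[{"x":0,"y":0,"z":0,"spin":0},{"x":0,"y":0,"z":0,"spin":0},{"x":0,"y":0,"z":0,"spin":0},{"x":0,"y":0,"z":0.01,"spin":0},{"x":0,"y":0,"z":0.03,"spin":0},{"x":0,"y":0,"z":0.06,"spin":0},{"x":0,"y":0,"z":0.1,"spin":0}]' 0.075
python3 -m creep '[{"x":-0.005,"y":-0.01,"z":0.04,"spin":0},{"x":-0.02,"y":-0.05,"z":0.08,"spin":1},{"x":-0.04,"y":-0.1,"z":0.1,"spin":2},{"x":-0.065,"y":-0.15,"z":0.1,"spin":3},{"x":-0.085,"y":-0.2,"z":0.1,"spin":4},{"x":-0.105,"y":-0.25,"z":0.09,"spin":4},{"x":-0.13,"y":-0.3,"z":0.08,"spin":4},{"x":-0.145,"y":-0.335,"z":0.075,"spin":4},{"x":-0.155,"y":-0.357,"z":0.07,"spin":4},{"x":-0.159,"y":-0.366,"z":0.07,"spin":4},{"x":-0.159,"y":-0.366,"z":0.07,"spin":4},{"x":-0.159,"y":-0.366,"z":0.07,"spin":4}]' 0.087
python3 - <<'E'
from h import *
st(); c=r.camera("wrist"); w=wworld(c); np.savez("w5.npz",**c)
xy=np.array([.487,-.284]); top(w,.088,.104,xy,.1);top(w,.052,.068,xy,.15)
c=r.camera("top"); w=world(c); np.savez("top2.npz",**c); cv2.imwrite("pics/t2.png",cv2.resize(c["pixels"][120:300,150:460],None,fx=2.5,fy=2.5,interpolation=cv2.INTER_CUBIC)); top(w,.04,.056,np.array([.648,.081]),.05)
E
```

```text
time: 15.65
ee_pos: [0.6477, 0.0815, 0.1476]
eef_rot: [0.74, 0.673, 0.0, -0.0]
ft_force: [0.6, -0.8, -0.4]
width: 0.0752
time: 17.15
ee_pos: [0.4898, -0.2831, 0.2162]
eef_rot: [0.715, 0.699, 0.0, 0.0]
ft_force: [0.3, -0.6, 0.5]
width: 0.0872
t 17.15 tcp [ 489.8 -283.1  216.2] jaw 88.7 F [ 0.3 -0.6  0.5] w 0.0872 j [ 0.98  0.28 -0.63  1.64  0.17  1.28  1.86]
7724 med [ 483.4 -283.6   97. ] rect [ 487.2 -284.6] [ 57.6 108.9] 89.0 circ [ 487.2 -282.7] 60.6
8365 med [ 447.  -276.8   60.9] rect [ 484.4 -280.1] [147.1 162.3] 83.3 circ [ 484.8 -280.4] 108.3
351 med [645.7  78.6  49.3] rect [645.9  78.7] [56.3 58.1] 89.5 circ [647.1  79.5] 30.2
```

View pics/t2.png

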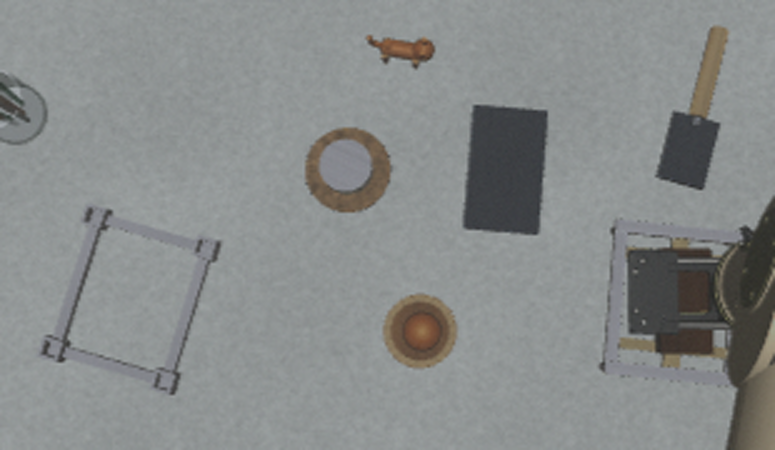

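Top view: the jar (346,165) is central on the coaster (348,169), the paperweight (421,330) is in the dish, and cat and paddle are untouched. Now the box.

```bash
python3 -m creep '[{"x":-0.001,"y":-0.002,"z":-0.02,"spin":0},{"x":-0.001,"y":-0.002,"z":-0.05,"spin":0},{"x":-0.001,"y":-0.002,"z":-0.08,"spin":0},{"x":-0.001,"y":-0.002,"z":-0.11,"spin":0},{"x":-0.001,"y":-0.002,"z":-0.123,"spin":0},{"x":-0.001,"y":-0.002,"z":-0.128,"spin":0},{"x":-0.001,"y":-0.002,"z":-0.128,"spin":0},{"x":-0.001,"y":-0.002,"z":-0.128,"spin":0}]'
python3 -m creep '[{"x":0,"y":0,"z":0,"spin":0},{"x":0,"y":0,"z":0,"spin":0},{"x":0,"y":0,"z":0,"spin":0},{"x":0,"y":0,"z":0,"spin":0},{"x":0,"y":0,"z":0,"spin":0},{"x":0,"y":0,"z":0,"spin":0}]' 0.048 22
python3 -c "from h import *; st()"
python3 -m creep '[{"x":0,"y":0,"z":0.01,"spin":0},{"x":0,"y":0,"z":0.03,"spin":0},{"x":0.005,"y":0.005,"z":0.06,"spin":0},{"x":0.03,"y":0.03,"z":0.08,"spin":-1},{"x":0.06,"y":0.07,"z":0.08,"spin":-2},{"x":0.09,"y":0.11,"z":0.08,"spin":-3},{"x":0.12,"y":0.145,"z":0.08,"spin":-4},{"x":0.145,"y":0.17,"z":0.08,"spin":-4},{"x":0.155,"y":0.18,"z":0.07,"spin":-4},{"x":0.157,"y":0.182,"z":0.06,"spin":-4},{"x":0.157,"y":0.182,"z":0.06,"spin":-4},{"x":0.157,"y":0.182,"z":0.06,"spin":-4}]'
python3 - <<'E'
from h import *
st(); c=r.camera("wrist"); cv2.imwrite("pics/w6.png",c["pixels"]); np.savez("w6.npz",**c)
w=wworld(c); top(w,.12,.145,np.array([.645,-.103]),.09)
c=r.camera("top"); np.savez("top3.npz",**c)
E
```

```text
time: 18.25
ee_pos: [0.4884, -0.2868, 0.0886]
eef_rot: [0.716, 0.698, 0.0, 0.001]
ft_force: [0.3, -0.2, -0.8]
width: 0.0869
time: 19.0
ee_pos: [0.4879, -0.2864, 0.0876]
eef_rot: [0.716, 0.698, 0.0, -0.0]
ft_force: [0.7, 0.9, 1.0]
width: 0.0557
t 19.00 tcp [ 487.9 -286.4   87.6] jaw 88.6 F [0.7 0.9 1. ] w 0.0557 j [ 0.95  0.42 -0.6   1.77  0.27  1.04  1.8 ]
time: 20.5
ee_pos: [0.6443, -0.1061, 0.1477]
eef_rot: [0.741, 0.672, -0.0, 0.0]
ft_force: [0.0, 0.1, -1.6]
width: 0.056
t 20.50 tcp [ 644.3 -106.1  147.7] jaw 84.4 F [ 0.   0.1 -1.6] w 0.0560 j [ 0.56  0.54 -0.64  1.47  0.34  1.24  1.35]
784 med [590.9 -99.6 135.8] rect [ 612.4 -102.2] [74.3 46.7] 84.7 circ [ 619.1 -102.9] 40.0
```

View pics/w6.png

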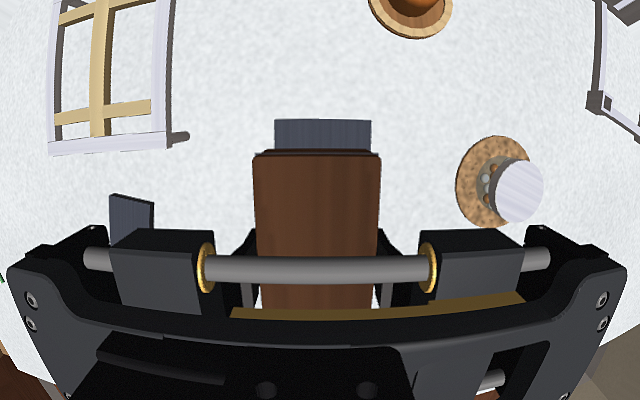

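The box is held square, and the slate's near end is visible beyond it at (275..371,120). I'll compare the box's near edge (255..380,153) with the slate's edge by projecting both.

Run:
```python
from h import *
c=dict(np.load("w6.npz"))
g=cv2.cvtColor(c["pixels"],cv2.COLOR_BGR2GRAY).astype(int)
print("cols@135",[ (u,g[135,u]) for u in list(range(270,282,2))+list(range(366,378,2))]); print("rows@323",g[110:165:2,323]); print("row170",g[170,246:262:2],g[170,374:390:2])
S=wray(c,[(275,120),(323,120),(371,120)],.006)*1000; B=wray(c,[(255,157),(317,153),(379,157)],.156)*1000
print(S.round(1),"\n",B.round(1))
for n,A,L in (("slate",S,73),("box",B,56)):
    d=A[2]-A[0]; a=np.arctan2(d[1],d[0]); m=(A[0]+A[2])/2 if n=="slate" else A[1]
    nrm=np.array([np.sin(a),-np.cos(a)]); nrm*=np.sign(nrm[0]); print(n,np.linalg.norm(d[:2]),"long dir deg",np.degrees(np.arctan2(nrm[1],nrm[0])),"centre",(m[:2]+L*nrm))
```

```text
cols@135 [(270, np.int64(237)), (272, np.int64(242)), (274, np.int64(132)), (276, np.int64(71)), (278, np.int64(78)), (280, np.int64(75)), (366, np.int64(73)), (368, np.int64(74)), (370, np.int64(99)), (372, np.int64(248)), (374, np.int64(233)), (376, np.int64(229))]
rows@323 [235 234 231 232 247  71  77  78  77  78  77  77  76  76  75  76  77  75
  78  49  28  43  29  45  62  61  60  61]
row170 [233 234 241 124  58  65  65  69] [ 59  60  59  79 239 230 234 234]
[[ 571.5 -135.4    6. ]
 [ 576.1  -92.5    6. ]
 [ 579.5  -49.2    6. ]] 
 [[ 587.6 -126.   156. ]
 [ 588.7  -99.5  156. ]
 [ 592.7  -73.3  156. ]]
slate 86.53259502397371 long dir deg -5.276836653756069 centre [648.19016729 -99.04328148]
box 52.961302127988816 long dir deg -5.482383597963542 centre [ 644.42778282 -104.86831167]
```

```bash
python3 -m creep '[{"x":0.001,"y":0.0025,"z":-0.01,"spin":0},{"x":0.002,"y":0.005,"z":-0.03,"spin":0},{"x":0.002,"y":0.005,"z":-0.055,"spin":0},{"x":0.002,"y":0.005,"z":-0.08,"spin":0},{"x":0.002,"y":0.005,"z":-0.098,"spin":0},{"x":0.002,"y":0.005,"z":-0.107,"spin":0},{"x":0.002,"y":0.005,"z":-0.111,"spin":0},{"x":0.002,"y":0.005,"z":-0.1135,"spin":0},{"x":0.002,"y":0.005,"z":-0.1135,"spin":0}]'
python3 -m creep '[{"x":0,"y":0,"z":-0.0005,"spin":0},{"x":0,"y":0,"z":-0.0005,"spin":0}]'
python3 -m creep '[{"x":0,"y":0,"z":-0.0005,"spin":0},{"x":0,"y":0,"z":-0.0005,"spin":0}]'
```

```text
time: 21.72
ee_pos: [0.6472, -0.0996, 0.0345]
eef_rot: [0.74, 0.673, 0.0, 0.0]
ft_force: [-0.7, -0.1, -1.6]
width: 0.056
time: 21.98
ee_pos: [0.647, -0.0996, 0.0339]
eef_rot: [0.74, 0.673, 0.0, 0.0]
ft_force: [-0.2, -0.8, -1.7]
width: 0.056
time: 22.22
ee_pos: [0.647, -0.0996, 0.0338]
eef_rot: [0.74, 0.673, 0.0, 0.0]
ft_force: [-3.4, -0.1, 6.1]
width: 0.0559
```

```bash
python3 -m creep '[{"x":0,"y":0,"z":0,"spin":0},{"x":0,"y":0,"z":0,"spin":0},{"x":0,"y":0,"z":0,"spin":0},{"x":0,"y":0,"z":0.01,"spin":0},{"x":0,"y":0,"z":0.03,"spin":0},{"x":0,"y":0,"z":0.06,"spin":0},{"x":0,"y":0,"z":0.1,"spin":0},{"x":0,"y":0,"z":0.15,"spin":0},{"x":0,"y":0,"z":0.2,"spin":0},{"x":0,"y":0,"z":0.22,"spin":0},{"x":0,"y":0,"z":0.22,"spin":0}]' 0.075
python3 - <<'E'
from h import *
st(); c=dict(np.load("top0.npz")); p=np.array([(98,217),(208,250),(167,381),(53,348)])/2.5+[150,120]; P=ray(c,p,.028)*1000; print(P.round(1),P.mean(0).round(1))
d=(P[0]+P[1]-P[2]-P[3]); print(np.degrees(np.arctan2(d[1],d[0])),[np.linalg.norm(P[i]-P[(i+1)%4]).round(1) for i in range(4)])
w=wworld(r.camera("wrist")); top(w,.036,.05,np.array([.647,-.1]),.09)
w=world(r.camera("top")); top(w,.036,.05,np.array([.647,-.1]),.09)
E
```

```text
time: 23.6
ee_pos: [0.6474, -0.0993, 0.2552]
eef_rot: [0.74, 0.673, 0.001, 0.001]
ft_force: [0.0, -1.3, 0.1]
width: 0.0751
t 23.60 tcp [647.4 -99.3 255.2] jaw 84.6 F [ 0.  -1.3  0.1] w 0.0751 j [ 0.55  0.47 -0.67  1.34  0.29  1.43  1.37]
[[593.2 360.7  28. ]
 [553.7 235.6  28. ]
 [408.2 280.   28. ]
 [446.6 407.9  28. ]] [500.4 321.   28. ]
-17.395702728157843 [np.float64(131.2), np.float64(152.2), np.float64(133.6), np.float64(154.0)]
4498 med [645.3 -98.4  43. ] rect [648.3 -99.4] [ 57.5 111.3] 84.6 circ [648.4 -98.1] 61.5
269 med [621.5 -85.   41.2] rect [646.1 -89.5] [ 37.  110.6] 88.4 circ [645.8 -93.4] 57.0
```

The box is centred on the slate: in the wrist camera, box (648.3,-99.4) and slate (648.2,-99.0). The base is near (501,322) at -17.4°. Viewing it from directly above.

```bash
python3 -m creep '[{"x":-0.01,"y":0.02,"z":0,"spin":0},{"x":-0.03,"y":0.07,"z":0.01,"spin":-2},{"x":-0.045,"y":0.12,"z":0.02,"spin":-4},{"x":-0.06,"y":0.17,"z":0.02,"spin":-6},{"x":-0.08,"y":0.22,"z":0.02,"spin":-8},{"x":-0.1,"y":0.27,"z":0.02,"spin":-10},{"x":-0.115,"y":0.32,"z":0.02,"spin":-11},{"x":-0.13,"y":0.365,"z":0.02,"spin":-12},{"x":-0.14,"y":0.4,"z":0.02,"spin":-12},{"x":-0.146,"y":0.42,"z":0.02,"spin":-12},{"x":-0.146,"y":0.422,"z":0.02,"spin":-12},{"x":-0.146,"y":0.422,"z":0.02,"spin":-12}]'
python3 - <<'E'
from h import *
st(); c=r.camera("wrist"); cv2.imwrite("pics/w7.png",c["pixels"]); np.savez("w7.npz",**c)
w=wworld(c); xy=np.array([.5015,.323]); top(w,.022,.035,xy,.14); top(w,.007,.035,xy,.14)
E
```

```text
time: 25.2
ee_pos: [0.5012, 0.3213, 0.2721]
eef_rot: [0.806, 0.591, -0.001, 0.0]
ft_force: [0.7, -0.7, 0.9]
width: 0.0755
t 25.20 tcp [501.2 321.3 272.1] jaw 72.5 F [ 0.7 -0.7  0.9] w 0.0755 j [ 0.01  0.37 -0.84  1.47  0.27  1.43  0.43]
942 med [547.  303.3  28.8] rect [503.7 330.8] [156.2 180.5] 73.5 circ [503.3 330.4] 118.4
5124 med [499.8 328.9  15.2] rect [503.7 330.8] [156.2 180.5] 73.5 circ [503.3 330.4] 118.4
```

View pics/w7.png

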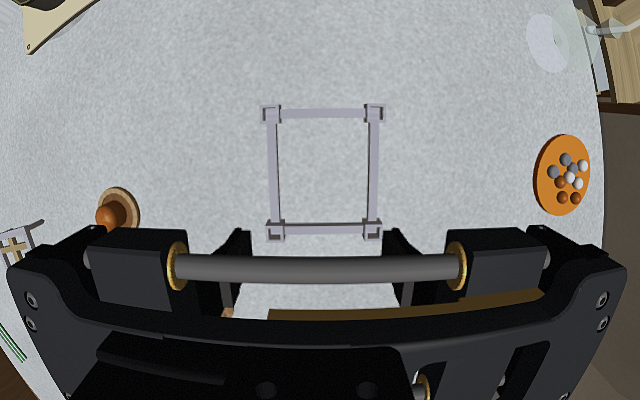

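The base is fully visible, with sockets at (270,113), (375,112), (276,231) and (373,229), and its size matches. But the wrist camera says y=331 and the top camera says 321. I'll check against the top and scene depth clouds.

Run:
```python
from h import *
xy=np.array([.502,.326])
for n in ("top0","scene0"):
    c=dict(np.load(n+".npz")); w=world(c); top(w,.009,.035,xy,.135); top(w,.022,.035,xy,.135)
    print("jarcoaster"); top(w,.004,.012,np.array([.648,.08]),.053)
    print("frame"); top(w,.052,.068,np.array([.488,-.281]),.15)
c=r.camera("wrist"); w=wworld(c); st(); q=top(w,.009,.035,xy,.135)
```

```text
988 med [498.2 331.5  13.9] rect [502.1 327.4] [157.5 180.6] 73.0 circ [502.5 327.5] 118.9
194 med [458.3 355.   26.5] rect [502.3 327.9] [156.8 180.2] 73.2 circ [502.1 328.1] 118.2
jarcoaster
624 med [646.6  78.9   6.4] rect [646.4  80.2] [99.5 96.1] 0.0 circ [647.   78.6] 51.8
frame
1379 med [ 484.5 -277.9   59.5] rect [ 487.2 -283.3] [147.6 170.2] 83.3 circ [ 486.6 -283.5] 110.5
948 med [510.2 331.2  15.7] rect [501.  323.1] [165.9 184.5] 73.0 circ [504.4 326.3] 119.6
202 med [547.2 357.1  27.5] rect [502.6 327.6] [155.7 185. ] 73.2 circ [503.7 328.4] 119.4
jarcoaster
801 med [650.   80.1   7.2] rect [648.3  79.9] [99.5 99.5] 39.5 circ [648.1  80.3] 52.8
frame
1067 med [ 535.7 -261.3   60.7] rect [ 487.7 -282.8] [147.7 177.2] 83.7 circ [ 490.7 -282.1] 110.8
t 25.30 tcp [501.6 321.  272.6] jaw 72.4 F [-0.3 -0.3 -0.4] w 0.0751 j [ 0.01  0.37 -0.84  1.47  0.27  1.43  0.43]
4844 med [500.3 330.7  15.3] rect [504.  330.8] [156.4 182. ] 73.5 circ [502.8 329.3] 118.2
```

The depth clouds (top and scene, y 327.7) show my hand-picked corners were wrong. Wrist minus top is (1.5,3) for both base and frame, so the displacement from frame to base is (15, 611) mm with a turn of -10°. Back to the frame.

```bash
python3 -m creep '[{"x":0,"y":-0.02,"z":0,"spin":1},{"x":-0.001,"y":-0.07,"z":0,"spin":2},{"x":-0.002,"y":-0.125,"z":0,"spin":3},{"x":-0.003,"y":-0.18,"z":0,"spin":4},{"x":-0.005,"y":-0.235,"z":0,"spin":5},{"x":-0.007,"y":-0.29,"z":0,"spin":6},{"x":-0.009,"y":-0.345,"z":0,"spin":7},{"x":-0.01,"y":-0.4,"z":0,"spin":8},{"x":-0.011,"y":-0.455,"z":0,"spin":9},{"x":-0.012,"y":-0.51,"z":0,"spin":10},{"x":-0.013,"y":-0.56,"z":0,"spin":11},{"x":-0.0135,"y":-0.59,"z":0,"spin":11}]' 0.05
python3 -m creep '[{"x":0,"y":-0.01,"z":0,"spin":0},{"x":0,"y":-0.0125,"z":0,"spin":0},{"x":0,"y":-0.0125,"z":0,"spin":0},{"x":0,"y":-0.0125,"z":0,"spin":0}]'
python3 - <<'E'
from h import *
st(); c=r.camera("wrist"); np.savez("w8.npz",**c); w=wworld(c); xy=np.array([.488,-.281]); q=top(w,.05,.068,xy,.13)
px=c["pixels"].astype(int); wood=(px[...,2]-px[...,0]>35)&np.isfinite(w[...,2])&(w[...,2]>.05)&(w[...,2]<.068)
W=w[wood]; a=np.radians(-6.6); R2=np.array([[np.cos(a),np.sin(a)],[-np.sin(a),np.cos(a)]]); L=(W[:,:2]-xy)@R2.T*1000
s=L[(abs(L[:,1])<16)&(abs(L[:,0])<38)]; print("slat in frame axes: y",np.percentile(s[:,1],[1,50,99]).round(1)); s=L[abs(L[:,1])>16]
for sg in (1,-1): k=s[(s[:,0]*sg>30)]; print("cross",len(k),np.percentile(k[:,0],[2,50,98]).round(1))
E
```

```text
time: 26.8
ee_pos: [0.4859, -0.2715, 0.2728]
eef_rot: [0.747, 0.665, -0.0, -0.0]
ft_force: [0.7, 0.8, 0.8]
width: 0.0501
time: 27.3
ee_pos: [0.4877, -0.2788, 0.2733]
eef_rot: [0.745, 0.667, 0.0, 0.0]
ft_force: [0.6, 1.0, 0.2]
width: 0.0499
t 27.30 tcp [ 487.7 -278.8  273.3] jaw 83.6 F [0.6 1.  0.2] w 0.0499 j [ 0.85  0.22 -0.48  1.57  0.1   1.38  1.82]
9135 med [ 475.9 -279.5   60.9] rect [ 488.8 -280.6] [147.  171.1] 83.2 circ [ 482.2 -280.1] 106.2
slat in frame axes: y [-7.5  0.7  9. ]
cross 665 [44.8 49.7 55.8]
cross 753 [-55.  -49.6 -44.3]
```

```bash
python3 -m creep '[{"x":0.0005,"y":-0.0025,"z":-0.03,"spin":0},{"x":0.0005,"y":-0.0025,"z":-0.07,"spin":0},{"x":0.0005,"y":-0.0025,"z":-0.11,"spin":0},{"x":0.0005,"y":-0.0025,"z":-0.145,"spin":0},{"x":0.0005,"y":-0.0025,"z":-0.175,"spin":0},{"x":0.0005,"y":-0.0025,"z":-0.195,"spin":0},{"x":0.0005,"y":-0.0025,"z":-0.207,"spin":0},{"x":0.0005,"y":-0.0025,"z":-0.213,"spin":0},{"x":0.0005,"y":-0.0025,"z":-0.213,"spin":0},{"x":0.0005,"y":-0.0025,"z":-0.213,"spin":0}]'
python3 -m creep '[{"x":0,"y":0,"z":0,"spin":0},{"x":0,"y":0,"z":0,"spin":0},{"x":0,"y":0,"z":0,"spin":0},{"x":0,"y":0,"z":0,"spin":0},{"x":0,"y":0,"z":0,"spin":0},{"x":0,"y":0,"z":0,"spin":0},{"x":0,"y":0,"z":0,"spin":0}]' 0.01 50
python3 - <<'E'
from h import *
st(); c=r.camera("wrist"); w=wworld(c); q=top(w,.05,.068,np.array([.488,-.281]),.13)
top(world(r.camera("top")),.052,.068,np.array([.488,-.281]),.13)
E
```

```text
time: 28.6
ee_pos: [0.4884, -0.2828, 0.0609]
eef_rot: [0.746, 0.666, 0.0, 0.001]
ft_force: [0.7, 0.1, 0.8]
width: 0.0496
time: 29.48
ee_pos: [0.4879, -0.2825, 0.0601]
eef_rot: [0.746, 0.666, 0.0, -0.0]
ft_force: [-0.7, 0.5, -0.0]
width: 0.0176
t 29.48 tcp [ 487.9 -282.5   60.1] jaw 83.6 F [-0.7  0.5 -0. ] w 0.0176 j [ 0.82  0.42 -0.45  1.8   0.21  0.97  1.74]
28238 med [ 434.1 -277.1   60.9] rect [ 459.4 -278.4] [146.9 111.5] 83.7 circ [ 440.1 -276.2] 81.0
834 med [ 451.4 -259.1   59.6] rect [ 489.8 -262.4] [102.6 170.3] 83.3 circ [ 489.3 -263.4] 98.5
```

```bash
python3 -m creep '[{"x":0,"y":0,"z":0.005,"spin":0},{"x":0,"y":0,"z":0.015,"spin":0},{"x":0,"y":0,"z":0.03,"spin":0},{"x":0,"y":0,"z":0.05,"spin":0},{"x":0,"y":0,"z":0.07,"spin":0},{"x":0,"y":0,"z":0.09,"spin":0},{"x":0,"y":0.005,"z":0.11,"spin":0},{"x":0,"y":0.015,"z":0.12,"spin":0},{"x":0,"y":0.03,"z":0.125,"spin":0},{"x":0.001,"y":0.05,"z":0.125,"spin":0},{"x":0.002,"y":0.08,"z":0.125,"spin":0},{"x":0.003,"y":0.11,"z":0.125,"spin":0}]'
python3 -m creep '[{"x":0,"y":0.035,"z":0,"spin":-1},{"x":0.001,"y":0.07,"z":0,"spin":-2},{"x":0.002,"y":0.11,"z":0,"spin":-3},{"x":0.003,"y":0.15,"z":0,"spin":-4},{"x":0.004,"y":0.19,"z":0,"spin":-5},{"x":0.005,"y":0.23,"z":0,"spin":-6},{"x":0.006,"y":0.27,"z":0,"spin":-7},{"x":0.007,"y":0.31,"z":0,"spin":-8},{"x":0.008,"y":0.35,"z":0,"spin":-9},{"x":0.009,"y":0.39,"z":0,"spin":-10},{"x":0.01,"y":0.425,"z":0,"spin":-10.3},{"x":0.011,"y":0.455,"z":0,"spin":-10.3}]'
python3 -m creep '[{"x":0,"y":0.025,"z":0,"spin":0},{"x":0.001,"y":0.04,"z":0,"spin":0},{"x":0.001,"y":0.0475,"z":0,"spin":0},{"x":0.001,"y":0.0475,"z":0,"spin":0},{"x":0.001,"y":0.0475,"z":0,"spin":0},{"x":0.001,"y":0.0475,"z":0,"spin":0}]'
python3 - <<'E'
from h import *
st(); c=r.camera("wrist"); np.savez("w9.npz",**c); cv2.imwrite("pics/w9.png",c["pixels"])
w=wworld(c); q=top(w,.17,.2,np.array([.503,.33]),.13); top(w,.007,.035,np.array([.503,.33]),.14)
E
```

```text
time: 31.08
ee_pos: [0.4904, -0.1701, 0.1843]
eef_rot: [0.745, 0.667, -0.0, -0.001]
ft_force: [0.2, 0.3, -2.7]
width: 0.0171
time: 32.58
ee_pos: [0.5002, 0.2848, 0.1844]
eef_rot: [0.802, 0.597, -0.001, -0.0]
ft_force: [-0.2, -1.2, -3.5]
width: 0.0174
time: 33.33
ee_pos: [0.5032, 0.3291, 0.1851]
eef_rot: [0.803, 0.596, 0.0, 0.0]
ft_force: [0.3, 0.8, -3.4]
width: 0.0173
t 33.33 tcp [503.2 329.1 185.1] jaw 73.2 F [ 0.3  0.8 -3.4] w 0.0173 j [-0.03  0.43 -0.8   1.58  0.32  1.27  0.4 ]
28544 med [449.4 342.5 185.9] rect [475.9 338.4] [146.9 111.9] 73.3 circ [457.6 343.9] 81.0
2218 med [488.9 298.7  15. ] rect [503.8 330.5] [155.1 142.1] 73.3 circ [490.8 334.4] 96.0
```

View pics/w9.png

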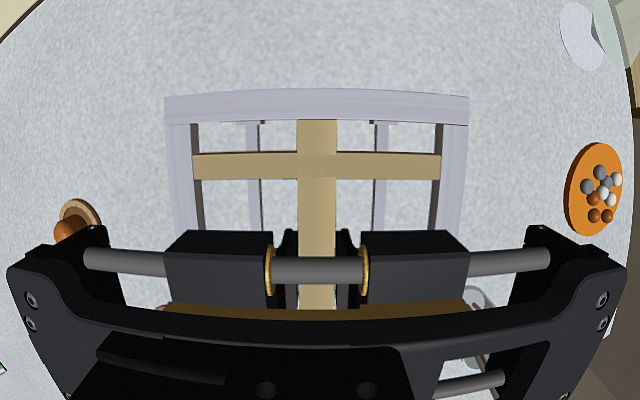

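The frame is held level and square over the base. In the wrist camera the frame centre is within about 0.6 mm of the base centre, and both are at 73.3°. Lowering to just above the sockets.

```bash
python3 -m creep '[{"x":0,"y":0.0005,"z":-0.01,"spin":0},{"x":0,"y":0.0005,"z":-0.03,"spin":0},{"x":0,"y":0.0005,"z":-0.05,"spin":0},{"x":0,"y":0.0005,"z":-0.068,"spin":0},{"x":0,"y":0.0005,"z":-0.08,"spin":0},{"x":0,"y":0.0005,"z":-0.088,"spin":0},{"x":0,"y":0.0005,"z":-0.09,"spin":0},{"x":0,"y":0.0005,"z":-0.09,"spin":0},{"x":0,"y":0.0005,"z":-0.09,"spin":0}]'
python3 - <<'E'
from h import *
st(); c=r.camera("wrist"); np.savez("w10.npz",**c); cv2.imwrite("pics/w10.png",c["pixels"])
E
python3 -m creep '[{"x":0,"y":0,"z":-0.002,"spin":0},{"x":0,"y":0,"z":-0.004,"spin":0},{"x":0,"y":0,"z":-0.006,"spin":0},{"x":0,"y":0,"z":-0.008,"spin":0},{"x":0,"y":0,"z":-0.01,"spin":0},{"x":0,"y":0,"z":-0.011,"spin":0},{"x":0,"y":0,"z":-0.011,"spin":0}]'
python3 -c "from h import *; st(); print(r.read_state()['torque'])"
```

```text
time: 34.5
ee_pos: [0.5032, 0.3307, 0.0956]
eef_rot: [0.803, 0.597, 0.001, 0.0]
ft_force: [-1.0, -0.1, -2.8]
width: 0.0173
t 34.50 tcp [503.2 330.7  95.6] jaw 73.3 F [-1.  -0.1 -2.8] w 0.0173 j [-0.07  0.53 -0.76  1.66  0.39  1.11  0.34]
time: 35.42
ee_pos: [0.5028, 0.3305, 0.084]
eef_rot: [0.803, 0.597, -0.0, -0.0]
ft_force: [0.2, -0.3, -3.3]
width: 0.0173
t 35.42 tcp [502.8 330.5  84. ] jaw 73.3 F [ 0.2 -0.3 -3.3] w 0.0173 j [-0.07  0.54 -0.75  1.67  0.4   1.1   0.34]
[ 0.074248   -0.13438412  0.00681616]
```

View pics/w10.png

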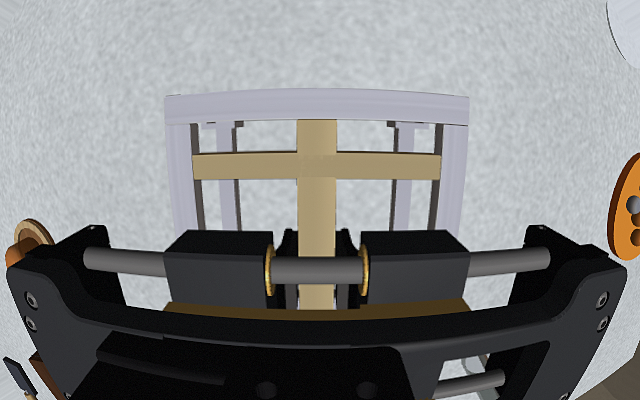

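The view shows the base rails (237 and 397) symmetric about the slat (317). The feet are now 4 mm inside the mouths with no contact force. Continuing down.

```bash
python3 -m creep '[{"x":0,"y":0,"z":-0.002,"spin":0},{"x":0,"y":0,"z":-0.004,"spin":0},{"x":0,"y":0,"z":-0.006,"spin":0},{"x":0,"y":0,"z":-0.008,"spin":0},{"x":0,"y":0,"z":-0.008,"spin":0}]'
python3 -m creep '[{"x":0,"y":0,"z":-0.002,"spin":0},{"x":0,"y":0,"z":-0.004,"spin":0},{"x":0,"y":0,"z":-0.006,"spin":0},{"x":0,"y":0,"z":-0.007,"spin":0},{"x":0,"y":0,"z":-0.007,"spin":0}]'
python3 -m creep '[{"x":0,"y":0,"z":-0.0007,"spin":0},{"x":0,"y":0,"z":-0.0007,"spin":0}]'
```

```text
time: 36.05
ee_pos: [0.5028, 0.3304, 0.0759]
eef_rot: [0.803, 0.597, -0.0, -0.0]
ft_force: [0.2, -0.4, -3.2]
width: 0.0173
time: 36.67
ee_pos: [0.5029, 0.3304, 0.069]
eef_rot: [0.803, 0.597, -0.0, -0.0]
ft_force: [-0.3, -0.1, -3.1]
width: 0.0172
time: 36.92
ee_pos: [0.5029, 0.3304, 0.0683]
eef_rot: [0.803, 0.597, 0.0, -0.0]
ft_force: [-0.0, 0.1, -3.1]
width: 0.0175
```

```bash
python3 -m creep '[{"x":0,"y":0,"z":-0.0005,"spin":0},{"x":0,"y":0,"z":-0.0005,"spin":0},{"x":0,"y":0,"z":-0.0005,"spin":0}]'
python3 -m creep '[{"x":0,"y":0,"z":-0.0005,"spin":0},{"x":0,"y":0,"z":-0.0005,"spin":0},{"x":0,"y":0,"z":-0.0005,"spin":0}]'
```

```text
time: 37.3
ee_pos: [0.503, 0.3305, 0.0681]
eef_rot: [0.803, 0.597, 0.0, 0.0]
ft_force: [-2.1, -2.2, 0.6]
width: 0.0171
time: 37.67
ee_pos: [0.503, 0.3306, 0.068]
eef_rot: [0.803, 0.597, 0.0, 0.0]
ft_force: [-2.6, -3.3, 6.8]
width: 0.0172
```

Firm contact at TCP z 68.0 mm, exactly the home height. Release, rise, back off and check everything.

```bash
python3 -m creep '[{"x":0,"y":0,"z":0,"spin":0},{"x":0,"y":0,"z":0,"spin":0},{"x":0,"y":0,"z":0,"spin":0},{"x":0,"y":0,"z":0,"spin":0},{"x":0,"y":0,"z":0.01,"spin":0},{"x":0,"y":0,"z":0.03,"spin":0},{"x":0,"y":0,"z":0.06,"spin":0},{"x":0,"y":0,"z":0.1,"spin":0},{"x":0,"y":0,"z":0.15,"spin":0},{"x":0,"y":0,"z":0.2,"spin":0},{"x":0,"y":0,"z":0.21,"spin":0},{"x":0,"y":0,"z":0.21,"spin":0}]' 0.05
python3 - <<'E'
from h import *
st(); w=wworld(r.camera("wrist")); q=top(w,.05,.08,np.array([.503,.33]),.13)
A=np.c_[q[:,:2]-[.503,.33],np.ones(len(q))]; p,*_=np.linalg.lstsq(A,q[:,2],rcond=None); print("plane tilt mm/150mm",(p[:2]*150).round(2),"z",(p[2]*1000).round(1))
w=w  # rim corners
for sx in(1,-1):
  for sy in(1,-1):
    a=np.radians(-16.6); P=np.array([.503,.330])+np.array([[np.cos(a),-np.sin(a)],[np.sin(a),np.cos(a)]])@[sx*.078,sy*.066]; k=np.linalg.norm(q[:,:2]-P,axis=1)<.008; print("corner z",(np.median(q[k,2])*1000).round(1),k.sum())
E
python3 -m creep '[{"x":0,"y":-0.03,"z":0,"spin":0},{"x":-0.02,"y":-0.08,"z":0.02,"spin":0},{"x":-0.04,"y":-0.13,"z":0.04,"spin":0},{"x":-0.05,"y":-0.18,"z":0.05,"spin":0},{"x":-0.06,"y":-0.23,"z":0.05,"spin":0},{"x":-0.06,"y":-0.28,"z":0.05,"spin":0},{"x":-0.06,"y":-0.33,"z":0.05,"spin":0},{"x":-0.06,"y":-0.38,"z":0.05,"spin":0},{"x":-0.06,"y":-0.43,"z":0.05,"spin":0},{"x":-0.06,"y":-0.48,"z":0.05,"spin":0},{"x":-0.06,"y":-0.52,"z":0.05,"spin":0},{"x":-0.06,"y":-0.52,"z":0.05,"spin":0}]'
python3 - <<'E'
from h import *
c=r.camera("top"); w=world(c); cv2.imwrite("pics/t9.png",cv2.resize(c["pixels"][120:300,150:460],None,fx=2.5,fy=2.5,interpolation=cv2.INTER_CUBIC))
for n,lo,hi,xy,rd in (("frame",.05,.08,(.502,.328),.13),("box",.036,.05,(.645,-.102),.09),("jar",.04,.056,(.647,.08),.05),("pw",.03,.055,(.46,-.003),.04)): print(n); top(w,lo,hi,np.array(xy),rd)
st()
E
```

```text
time: 39.17
ee_pos: [0.5029, 0.3307, 0.2786]
eef_rot: [0.803, 0.597, 0.001, 0.0]
ft_force: [0.1, -0.4, -1.1]
width: 0.0499
t 39.17 tcp [502.9 330.7 278.6] jaw 73.3 F [ 0.1 -0.4 -1.1] w 0.0499 j [-0.03  0.37 -0.82  1.45  0.27  1.44  0.43]
9388 med [490.2 332.5  68.9] rect [503.4 331.5] [147.3 169.7] 73.4 circ [497. 333.] 106.0
plane tilt mm/150mm [-0.56  0.15] z 68.5
corner z nan 0
corner z nan 0
corner z 69.1 148
corner z 68.9 128
time: 40.72
ee_pos: [0.4416, -0.1925, 0.3255]
eef_rot: [0.804, 0.594, -0.001, -0.001]
ft_force: [-1.3, 0.6, 0.1]
width: 0.0501
frame
1912 med [500.2 328.3  66.7] rect [502.5 327.9] [147.8 170. ] 73.3 circ [502.7 327.4] 109.8
box
762 med [ 645.8 -101.5   41.6] rect [ 646.3 -102.1] [ 57.  112.1] 84.5 circ [ 645.7 -103.4] 61.2
jar
352 med [645.6  78.8  49.2] rect [645.9  78.7] [57.9 56.3] 0.1 circ [646.7  79.4] 30.1
pw
187 med [460.   -3.1  43.1] rect [460.2  -2.9] [39.  38.8] 89.2 circ [459.8  -3.9] 21.4
t 40.77 tcp [ 442.2 -190.3  325.8] jaw 73.1 F [ 0.9 -0.1 -0.6] w 0.0498 j [ 0.7   0.   -0.39  1.68  0.    1.46  1.59]
  return _methods._mean(a, axis=axis, dtype=dtype,
  ret = ret.dtype.type(ret / rcount)
```

View pics/t9.png

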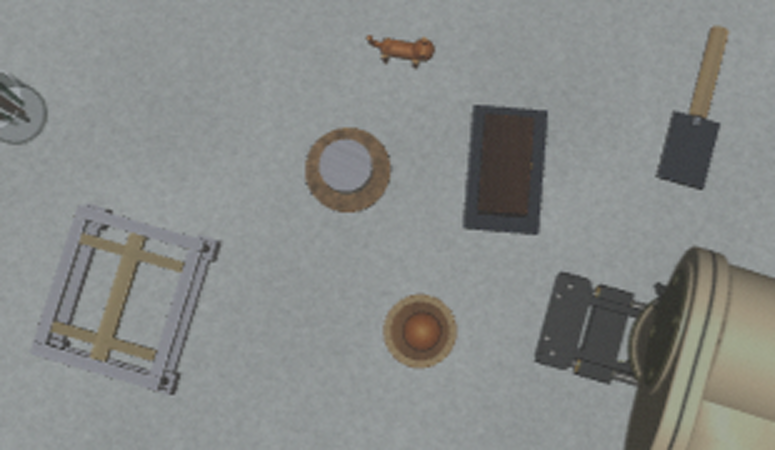

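The final view shows all four pieces in place, with the cat at (402,50) and the paddle at (700,110) where they started. The frame top reads 68.9 mm; the same camera read 60.9 at a true 60, so it is home. Handing in.

```bash
python3 -c "from h import *; st(); print(r.close_job())"
```

```text
t 40.77 tcp [ 442.2 -190.3  325.8] jaw 73.1 F [ 0.9 -0.1 -0.6] w 0.0498 j [ 0.7   0.   -0.39  1.68  0.    1.46  1.59]
the job is handed in; nothing more can be done
None
```

I moved all four pieces to their places in the order asked and handed in at about 41 s. Each was lowered until the force reading showed contact before I let go. No verdict was reported.

Last checks, from the cameras after release:

| Piece | Result |
|---|---|
| Paperweight | In the dish, about 2 mm from its centre (top camera). |
| Jar | About 1–2 mm from the coaster's centre (top camera). |
| Box | Within 0.5 mm of the slate's centre in the wrist camera and about 2 mm in the top camera; its long side is within about 1° of the slate's. |
| Frame | Touched down at the home height, level, and within about 1 mm of the base's centre in both cameras. Its top reads 68.9 mm; the same camera read 60.9 mm at a true 60 mm, so about 68 mm, which is home. |
| Cat and paddle | In the same place as at the start in the top picture. |

**Disagreements and failed checks:**
- **Camera offset:** the wrist and top cameras differed steadily by about 1.5 mm in x and 3–4 mm in y. I worked from relative and averaged values.
- **Base estimate:** my first hand-picked position for the base was about 7 mm off in y. The depth data exposed it before I moved the frame.
- **Corner heights:** the final check gave readings at only two of the frame's four corners (68.9 and 69.1 mm). For the other two I relied on a plane fitted to the frame's top, with a tilt of about 0.6 mm over 150 mm.

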